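# Make up two loudspeaker repair kits

### The job

Make up two kits from the stock on the bench: in the three-bay tray the silver coaxial driver goes in the middle bay, with the black grommet strip and the smaller white dome in the two end bays, one each, either way round; in the two-bay tray go the iron back plate and the larger white dome, one to a bay, either way round. Stand each part upright and flat on the floor in the middle of its bay, and let go of it. Leave the wooden baffle ring where it lies.

Things in the scene. Friction and masses are not known exactly. Their poses are not given: they have to be found in the camera images.
- tray3: Grey plastic kit tray, the longer one: three square bays in a row, each 90 x 90 mm inside. Outside 286 x 98 mm. Bay floors are 4 mm above the bench, outer walls and dividers 4 mm thick, their tops 10 mm above the bench. Does not move. Origin at the centre of its underside on the bench; x along its length, y across. Bay centres at x = -94, 0 and +94 mm, y = 0. Its length points roughly away from the robot (within about 0.2 rad).
- tray2: Grey plastic kit tray, the shorter one: two square bays in a row, each 90 x 90 mm inside. Outside 192 x 98 mm. Bay floors are 4 mm above the bench, outer walls and dividers 4 mm thick, their tops 10 mm above the bench. Does not move. Origin at the centre of its underside on the bench; x along its length, y across. Bay centres at x = -47 and +47 mm, y = 0. Its length points roughly away from the robot (within about 0.2 rad).
- driver: Silver coaxial loudspeaker driver, lying on its magnet with the grey cone facing up, about 0.3 kg. Loose; origin at the centre of its underside, z up. 38 mm high; 48 mm across at the foot (up to 14 mm high), flaring to an upright round rim 64 mm across from 24 to 38 mm above its underside, where it can be gripped.
- back_plate: Dull dark iron back plate with centre pole, about 0.35 kg: a disc 66 mm across and 8 mm thick, with an upright round pole 26 mm across in its middle, reaching 44 mm above its underside; grip it by the pole. Loose; origin at the centre of its underside, z up. 
- large_dome: The larger white polymer dome: 56 mm across, upright round side wall up to 32 mm above its underside, rounded top, 46 mm high in all, about 60 g. Loose; origin at the centre of its underside, z up. 
- small_dome: The smaller white polymer dome: 36 mm across, upright round side wall up to 30 mm above its underside, rounded top, 40 mm high in all, about 30 g. Loose; origin at the centre of its underside, z up. 
- grommets: Black nylon mounting grommet set: a bar 74 mm long (x), 24 mm wide (y) and 20 mm high with three round grommets 24 mm across standing on it in a row, 36 mm high in all, about 50 g; grip it across its width. Loose; origin at the centre of its underside, z up. 
- baffle_ring: Bystander, stays where it is: brown wooden test-baffle ring lying flat, 76 mm across, hole 52 mm, 12 mm thick. Loose; origin at the centre of its underside, z up. 
Mind the look-alikes: they are no part of the job. What is shaped like the small_dome but blue or red is not meant.

How it is judged:
At the end, for the whole second after the job is handed in: Each part is in its own bay as the goal says: centre within 15 mm of the bay's centre along and across the tray, underside on the bay floor (within 4 mm), upright within 0.1 rad, released and at rest. Baffle ring never moved by more than 30 mm (x of driver in the frame of tray3 between -0.015 and 0.015 m and y of driver in the frame of tray3 between -0.015 and 0.015 m and z of driver in the frame of tray3 between 0.001 and 0.008 m and ((x of grommets in the frame of tray3 between 0.079 and 0.109 m and y of grommets in the frame of tray3 between -0.015 and 0.015 m and z of grommets in the frame of tray3 between 0.001 and 0.008 m and x of small_dome in the frame of tray3 between -0.109 and -0.079 m and y of small_dome in the frame of tray3 between -0.015 and 0.015 m and z of small_dome in the frame of tray3 between 0.001 and 0.008 m) or (x of grommets in the frame of tray3 between -0.109 and -0.079 m and y of grommets in the frame of tray3 between -0.015 and 0.015 m and z of grommets in the frame of tray3 between 0.001 and 0.008 m and x of small_dome in the frame of tray3 between 0.079 and 0.109 m and y of small_dome in the frame of tray3 between -0.015 and 0.015 m and z of small_dome in the frame of tray3 between 0.001 and 0.008 m)) and ((x of back_plate in the frame of tray2 between 0.032 and 0.062 m and y of back_plate in the frame of tray2 between -0.015 and 0.015 m and z of back_plate in the frame of tray2 between 0.001 and 0.008 m and x of large_dome in the frame of tray2 between -0.062 and -0.032 m and y of large_dome in the frame of tray2 between -0.015 and 0.015 m and z of large_dome in the frame of tray2 between 0.001 and 0.008 m) or (x of back_plate in the frame of tray2 between -0.062 and -0.032 m and y of back_plate in the frame of tray2 between -0.015 and 0.015 m and z of back_plate in the frame of tray2 between 0.001 and 0.008 m and x of large_dome in the frame of tray2 between 0.032 and 0.062 m and y of large_dome in the frame of tray2 between -0.015 and 0.015 m and z of large_dome in the frame of tray2 between 0.001 and 0.008 m)) and angle between each of driver, back_plate, large_dome, small_dome, grommets's own z axis and vertical below 0.1 rad and linear speed of each of driver, back_plate, large_dome, small_dome, grommets below 0.02 m/s and angular speed of each of driver, back_plate, large_dome, small_dome, grommets below 0.2 rad/s); the robot touches nothing.
It fails at once if the baffle ring is moved by more than 30 mm (distance of baffle_ring from where it was at the start of the episode above 0.03 m).
It also fails if it takes over 120 s, if anything falls off the work surface, if the arm or the gripper's body presses on something with over 40 N, if the wrist force passes 120 N, or if a joint passes its speed limit or range.

### The arm

A 6-joint arm with a two-finger parallel gripper is mounted at the origin on the work surface. World frame = base frame: x ahead of the robot, y to its left, z up, the work surface at z = 0. Lengths are in m, angles in rad, forces in N, time in s.
With the tool pointing down it reaches from about 0.375 to 0.975 m from the base axis. Payload 3.8 kg.
Tool frame: the origin (TCP) lies on the centre line of the jaws, within the pads' length; the fingertips stand 25 mm ahead of it and the grasp point (between the pads) lies 6 mm ahead of it; y points along the fingers, z is the direction in which the jaws open and shut, and the axes are right-handed (so a half turn about y gives the same grasp; the last joint's range is limited). The gripper opens to 85 mm and grips with 20 to 120 N. Pads are 22 mm wide; open, the fingers measure 114 mm over their backs; the gripper's body (76 mm by 85 mm) begins 54 mm behind the grasp point. The pads swing forward as they close: fully open they stand 13 mm farther back than shut.
Start: joints at [-1.209, 0.264, 1.604, -0, 1.274, -0.037], TCP at [0.262, -0.622, 0.256] pointing down, gripper open.
Joint ranges: [-2.63, 2.63], [-0.94, 2.18], [0.31, 2.57], [-1.31, 4.45], [0, 2.66], [-2.55, 2.55]. Speed limits (rad/s): [2.57, 2.57, 3.14, 3.14, 3.14, 3.14].

### API

Orientations are given as a rotation vector (axis times angle).
In Python, from workcell import bot gives the robot as it stands.
- The arm moves only by the shell command python3 -m jog 'ROWS' [FORCE]. ROWS is JSON, a list of rows, each a list of 5 numbers: the shift along the world's x, y, z in mm, then the turn about the world's z in degrees, then the finger opening in mm, from 0 to 85.4. A call has exactly 10 rows; each row is the pose to reach, as a shift and turn from the pose commanded when the call began; what a row does not reach only later rows make up. A row lasts 1/8 s, in which the tool goes at most 62.5 mm and 10.7 degrees, less where a joint would pass 70% of its speed; a pose out of reach is approached as far as the arm can. A call with a gripper value outside its range is refused whole. The fingers move at their own pace and stop on an object; FORCE is the grip in N (left out, the last holds). Time passes only in rows, so rows that repeat a pose let the fingers close, or fill a call up. It gives the time, the measured TCP pose, the force and the opening at its end, in the units of the state.
- bot.read_state(): the state, without advancing time (a new reading comes with each control period).
- bot.read_camera(name): name is "side" or "top"; returns a dict with "pixels" (400x640x3 uint8, red, green, blue), "fx", "fy", "cx", "cy" (pixels), "dist" ([k1, k2, p1, p2, k3] as OpenCV has them; the pictures are not rectified), "R" (3x3) and "t" (3): a world point X has camera coordinates R X + t. Camera axes: x right, y down, z forward; pixel columns grow to the right and rows downward; lengths in m; the calibration is good to about 2 mm. A picture is of the moment at which its call begins. There is no depth.
- bot.finish_job(): hands the job in, once; it reports no verdict.
The state is a dict: "time": time; "q": joint angles; "joint_vel": joint speeds; "joint_torque": joint torques, N m; "tool_pos": TCP position; "tcp_rot": TCP orientation; "wrist_force": force on the tool from outside, world axes, zero at the start; "torque": the same for the moment, N m; "width": opening from 0.0 (shut) to 1.0 (fully open).
Only numpy, scipy, OpenCV 4.12 (cv2) and the standard library are available. Lean on these libraries where they do the work, as an engineer would, in place of code of your own. Each camera call takes 0.05 s, during which the arm holds its last target.

## Working session

There is one attempt and no reset: what is moved stays moved. The work goes in short steps, Python scripts to look and compute and a shell command to move; the robot and the scene stay as the last step left them, time stands still between calls to the robot, and variables do not carry over. Pictures are saved under pics/ and viewed, and the job is handed in when it is done.

```bash
mkdir -p pics; ls
python3 - <<'E'
from workcell import bot
import cv2
for n in ("top","side"):
    c=bot.read_camera(n); cv2.imwrite(f"pics/{n}0.png",c["pixels"][:,:,::-1])
    print({k:c[k] for k in c if k!="pixels"})
print(bot.read_state())
E
```

```text
pics
{'fx': 495.90454092644455, 'fy': 495.90454092644455, 'cx': 312.9746254400503, 'cy': 202.53748069423403, 'dist': array([-0.09647994,  0.        ,  0.        ,  0.        ,  0.        ]), 'R': array([[ 0.01697369, -0.99969026, -0.01820096],
       [-0.98449205, -0.01353119, -0.1749066 ],
       [ 0.17460614,  0.02088751, -0.98441679]]), 't': array([0.0087839 , 0.57205721, 1.17613078])}
{'fx': 403.8525032934393, 'fy': 403.8525032934393, 'cx': 320.5746633434425, 'cy': 195.90699009157757, 'dist': array([-0.03470943,  0.        ,  0.        ,  0.        ,  0.        ]), 'R': array([[-8.69606458e-01, -4.93745282e-01,  4.52671040e-04],
       [-2.79549377e-01,  4.91598845e-01, -8.24731909e-01],
       [ 4.06984957e-01, -7.17318738e-01, -5.65523716e-01]]), 't': array([0.51218621, 0.20153347, 0.77197156])}
{'time': 0.1, 'q': array([-1.20890541e+00,  2.64717533e-01,  1.60525823e+00, -5.08824698e-06,
        1.27368349e+00, -3.69001756e-02]), 'joint_vel': array([ 0.00048088, -0.0003428 , -0.0023393 , -0.00112439, -0.00055624,
        0.00057341]), 'joint_torque': array([ 3.73553266e-04, -5.16707110e+01, -3.68590307e+01, -8.11646942e-05,
        6.30837225e-03,  1.11137015e-05]), 'tool_pos': array([ 0.26188511, -0.62146105,  0.25504847]), 'tcp_rot': array([-0.4050159 ,  2.00458771, -2.0004229 ]), 'wrist_force': array([-1.55644714, -1.15706934,  0.23752501]), 'torque': array([0.00720524, 0.01653577, 0.01993523]), 'width': 1.0008773408058171}
```

View pics/top0.png

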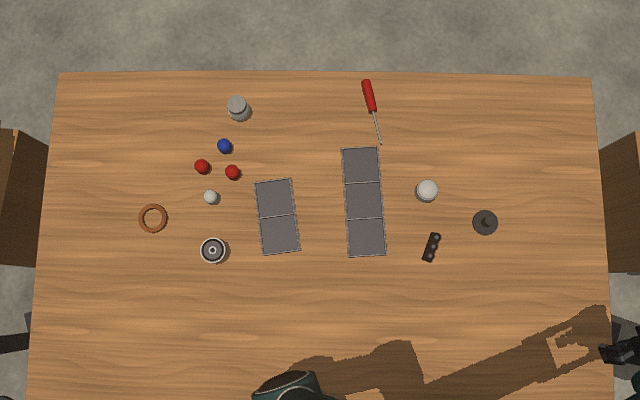

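View pics/side0.png

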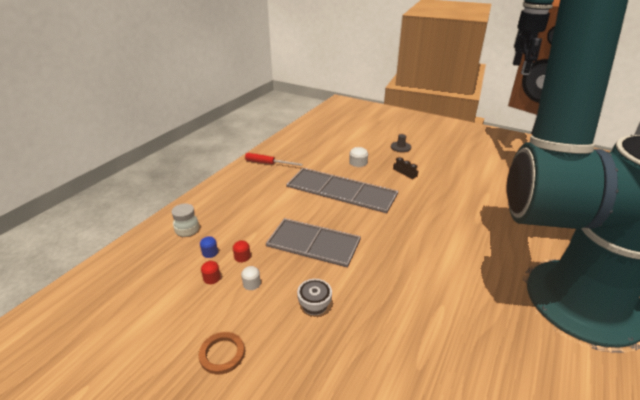

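The top view shows tray3 around (363,202), tray2 around (277,216), the driver (212,250), small white dome (211,197), large dome (427,190), back plate (485,222), grommets (431,247) and ring (152,218). Next I'll enlarge these areas.

Run:
```python
import cv2
im=cv2.imread("pics/top0.png")
def crop(x0,y0,w,h,s,n):
    c=cv2.resize(im[y0:y0+h,x0:x0+w],None,fx=s,fy=s,interpolation=cv2.INTER_CUBIC)
    for i in range(0,w,10):
        cv2.putText(c,str(x0+i),(i*s,8),0,0.3,(0,255,255),1); cv2.line(c,(i*s,10),(i*s,14),(0,255,255),1)
    for i in range(10,h,10):
        cv2.putText(c,str(y0+i),(0,i*s+3),0,0.3,(0,255,255),1); cv2.line(c,(20,i*s),(24,i*s),(0,255,255),1)
    cv2.imwrite(n,c)
crop(180,130,130,140,4,"pics/c1.png")
crop(330,130,180,140,4,"pics/c2.png")
```

```text
(no output)
```

View pics/c1.png

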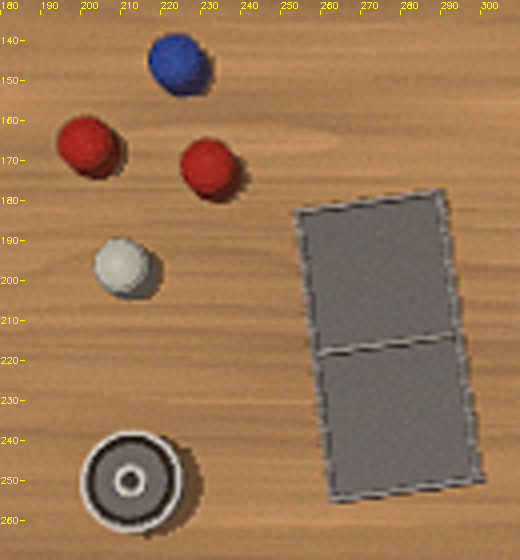

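View pics/c2.png

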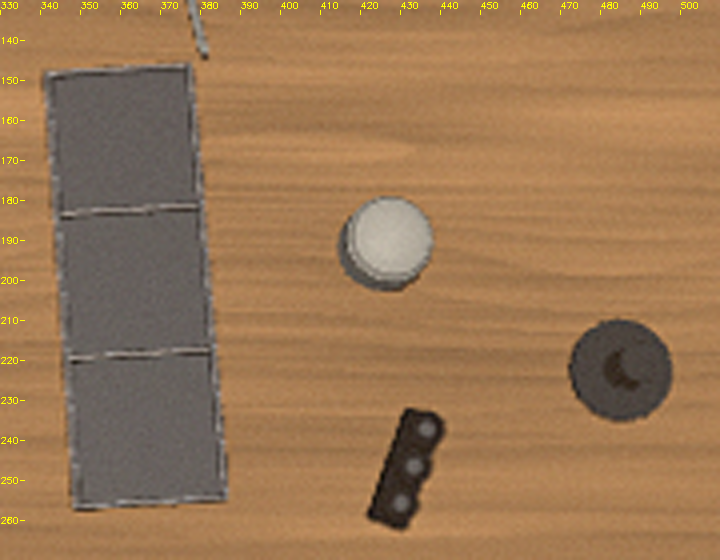

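```bash
cat > h.py <<'E'
import numpy as np, cv2
from scipy.optimize import least_squares
from scipy.spatial.transform import Rotation as Rot
def K(c): return np.array([[c["fx"],0,c["cx"]],[0,c["fy"],c["cy"]],[0,0,1.]])
def proj(c,X):
    return cv2.projectPoints(np.asarray(X,float).reshape(-1,3),cv2.Rodrigues(c["R"])[0],c["t"],K(c),c["dist"])[0].reshape(-1,2)
def at(c,uv,z):
    p=cv2.undistortPoints(np.array([[uv]],float),K(c),c["dist"]).ravel()
    d=c["R"].T@np.array([p[0],p[1],1]); o=-c["R"].T@c["t"]
    return o+d*(z-o[2])/d[2]
def circ(x,y,r,z):
    a=np.linspace(0,2*np.pi,60); return np.c_[x+r*np.cos(a),y+r*np.sin(a),0*a+z]
def fitbox(c,box,rings):
    u0,u1,v0,v1=box
    def f(p):
        P=proj(c,np.vstack([circ(p[0],p[1],r,z) for r,z in rings])); m,M=P.min(0),P.max(0)
        return [m[0]-u0,M[0]-u1,m[1]-v0,M[1]-v1]
    g=at(c,((u0+u1)/2,(v0+v1)/2),0.02)[:2]
    s=least_squares(f,g); return s.x,s.fun
def fittray(c,uv,L,W):
    uv=np.array(uv)
    def f(p):
        a=p[2];R=np.array([[np.cos(a),-np.sin(a)],[np.sin(a),np.cos(a)]])
        q=np.array([[L,W],[L,-W],[-L,-W],[-L,W]])/2@R.T+p[:2]
        return (proj(c,np.c_[q,[.01]*4])-uv).ravel()
    g=at(c,uv.mean(0),.01)[:2]
    s=least_squares(f,[*g,0]); return s.x,s.fun
DOME_S=[(.018,0),(.018,.03),(.015,.0355),(.010,.0385),(.001,.04)]
DOME_L=[(.028,0),(.028,.032),(.0235,.040),(.015,.0445),(.001,.046)]
E
python3 - <<'E'
from h import *; from workcell import bot
np.set_printoptions(precision=4,suppress=True)
c=bot.read_camera("top")
o=lambda x0,y0,b:(x0+b[0]/4,x0+b[1]/4,y0+b[2]/4,y0+b[3]/4)
print("cam",-c["R"].T@c["t"])
for n,u,L in (("t2",[(254,182.3),(290.5,177.3),(301,250.3),(263,255.3)],.192),("t3",[(341.5,148.3),(377.5,146),(387,254.5),(348.8,257)],.286)):
    x,r=fittray(c,u,L,.098); print(n,x,np.abs(r).max())
    ca,sa=np.cos(x[2]),np.sin(x[2])
    for b in ((-.047,.047) if n=="t2" else (-.094,0,.094)): print("  bay",b,x[0]+b*ca,x[1]+b*sa)
print("small",fitbox(c,o(180,130,(93,149,237,300)),DOME_S))
print("large",fitbox(c,o(330,130,(347,433,196,282)),DOME_L))
print("driver",fitbox(c,o(180,130,(82,183,430,533)),[(.032,.038),(.032,.024)]))
print("plate",fitbox(c,o(330,130,(569,673,319,421)),[(.033,0),(.033,.008)]))
g=[at(c,u,.036)[:2] for u in ((436.75,237.25),(433.5,246.5),(430.25,255.75))]
d=g[0]-g[2];print("grom",g,np.degrees(np.arctan2(d[1],d[0])),np.linalg.norm(d))
print("ring",at(c,(152,218),.012))
s=bot.read_state();print(Rot.from_rotvec(s["tcp_rot"]).as_matrix())
E
```

```text
cam [ 0.3577 -0.008   1.258 ]
t2 [0.5434 0.1095 0.1584] 0.581044571218456
  bay -0.047 0.4969907413831727 0.10207492192411856
  bay 0.047 0.5898132082532068 0.11690696979895433
t3 [ 0.5865 -0.1111  0.0754] 0.7789755916843433
  bay -0.094 0.4927964957748855 -0.11820751893338065
  bay 0 0.5865293138288202 -0.11112522977887916
  bay 0.094 0.680262131882755 -0.10404294062437767
small (array([0.5885, 0.2825]), array([-1.1931,  1.2148, -0.0854,  0.079 ]))
large (array([ 0.615 , -0.2737]), array([-1.4398,  1.4129, -1.2235,  1.2197]))
driver (array([0.4508, 0.2647]), array([-0.6704,  0.672 , -0.1832,  0.1768]))
plate (array([ 0.5342, -0.4242]), array([-0.1447,  0.1456, -0.2088,  0.2053]))
grom [array([ 0.4913, -0.2902]), array([ 0.4683, -0.2816]), array([ 0.4454, -0.2731])] -20.462280206656807 0.049043744355269946
ring [0.5325 0.4332 0.012 ]
[[-0.9215 -0.0006  0.3883]
 [-0.3883  0.0017 -0.9215]
 [-0.0001 -1.     -0.0018]]
```

The fits look consistent, so I'm starting with the back plate. The first move goes above it.

```bash
python3 -m jog '[[50,36,-10,0,50],[100,72,-30,0,50],[150,108,-60,0,50],[200,145,-90,0,50],[250,181,-125,0,50],[272,197,-145,0,50],[272,197,-155,0,50],[272,197,-155,0,50],[272,197,-155,0,50],[272,197,-155,0,50]]' 60
python3 - <<'E'
from workcell import bot
import cv2
c=bot.read_camera("top")["pixels"][:,:,::-1]
cv2.imwrite("pics/p1.png",cv2.resize(c[130:280,400:560],None,fx=4,fy=4))
E
```

```text
time: 1.4
tool_pos: [0.5338, -0.4267, 0.1029]
tcp_rot: [-0.401, 2.001, -2.005]
wrist_force: [0.2, -0.5, -0.3]
width: 0.589
```

View pics/p1.png

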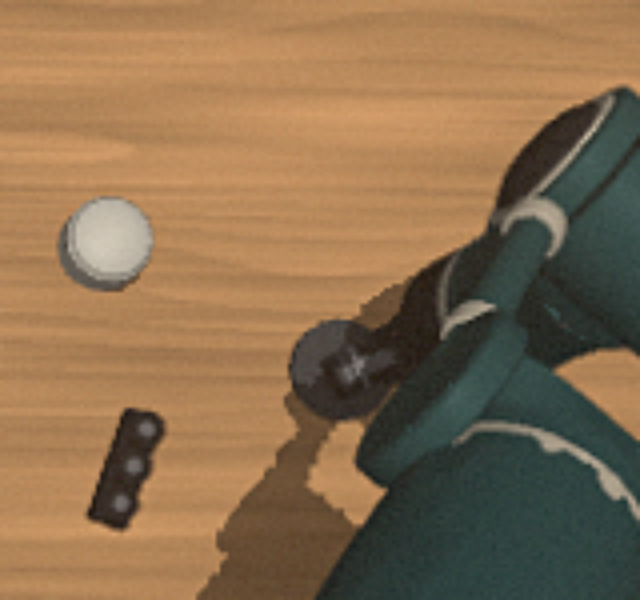

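The open fingers show above the plate at crop (350,365) and the pole at about (315,370). Parallax explains that offset. Going down to grip.

```bash
python3 -m jog '[[0,2,-20,0,50],[0,2,-45,0,50],[0,2,-62,0,50],[0,2,-62,0,50],[0,2,-62,0,10],[0,2,-62,0,10],[0,2,-62,0,10],[0,2,-62,0,10],[0,2,-62,0,10],[0,2,-62,0,10]]' 60
```

```text
time: 2.7
tool_pos: [0.5348, -0.4236, 0.0404]
tcp_rot: [-0.403, 2.0, -2.003]
wrist_force: [0.9, -0.2, 4.3]
width: 0.283
```

```bash
python3 -m jog '[[0,0,40,0,10],[0,0,80,0,10],[4,40,100,0,10],[10,95,100,0,10],[16,150,100,0,10],[22,205,100,0,10],[28,260,100,0,10],[34,315,100,0,10],[40,370,100,0,10],[44,420,100,0,10]]' 60
python3 -m jog '[[6,60,0,0,10],[12,110,0,0,10],[12,120,0,0,10],[12,120,-20,0,10],[12,120,-50,0,10],[12,120,-70,0,10],[12,120,-80,0,10],[12,120,-80,0,10],[12,120,-80,0,10],[12,120,-80,0,10]]'
python3 - <<'E'
from h import *; from workcell import bot
c=bot.read_camera("top"); cv2.imwrite("pics/p2.png",c["pixels"][:,:,::-1])
c=bot.read_camera("side"); cv2.imwrite("pics/p2s.png",cv2.resize(c["pixels"][180:300,220:420,::-1],None,fx=4,fy=4))
print(bot.read_state()["width"])
E
```

```text
time: 3.95
tool_pos: [0.5762, -0.001, 0.1372]
tcp_rot: [-0.409, 2.005, -2.003]
wrist_force: [0.1, -0.9, -4.4]
width: 0.287
time: 5.2
tool_pos: [0.5912, 0.1171, 0.0607]
tcp_rot: [-0.402, 2.001, -2.001]
wrist_force: [0.7, -0.3, -3.5]
width: 0.285
0.28768752670509296
```

View pics/p2s.png

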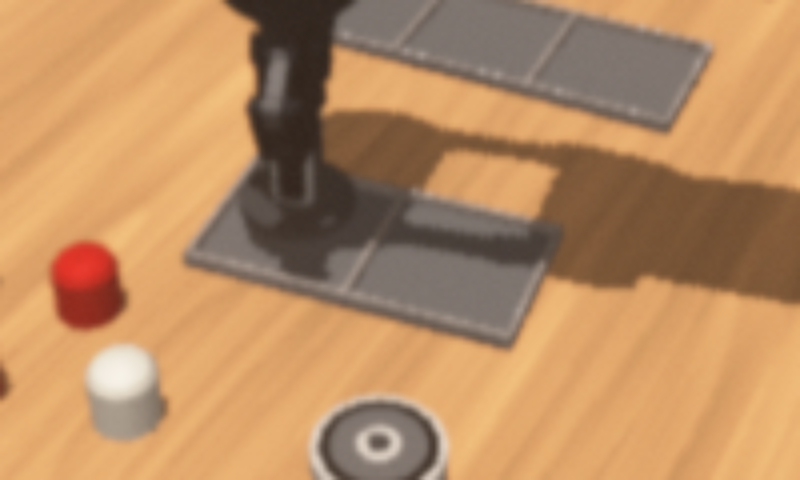

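View pics/p2.png

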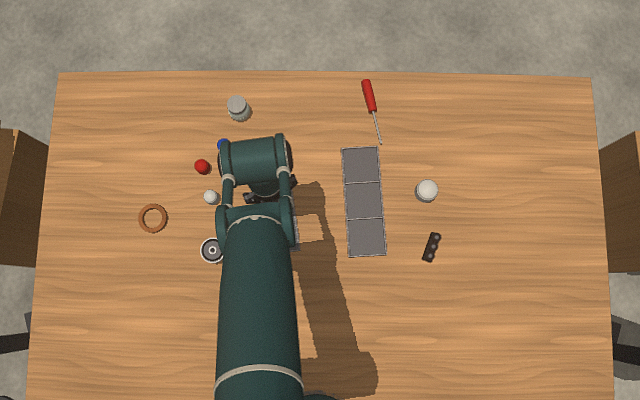

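The plate hangs about 20 mm up over the far bay of tray2 (side crop (298,205)). Lowering, releasing and lifting.

```bash
python3 -m jog '[[0,0,-8,0,10],[0,0,-14,0,10],[0,0,-16,0,10],[0,0,-16,0,10],[0,0,-16,0,50],[0,0,-16,0,50],[0,0,-16,0,50],[0,0,-16,0,50],[0,0,10,0,50],[0,0,50,0,60]]'
python3 -m jog '[[0,0,40,0,85],[2,-40,50,0,85],[5,-95,50,0,85],[9,-150,50,0,85],[13,-205,50,0,85],[17,-260,50,0,85],[21,-315,50,0,85],[25,-370,40,0,85],[25,-391,20,0,85],[25,-391,0,0,85]]'
python3 - <<'E'
from h import *; from workcell import bot
c=bot.read_camera("top"); cv2.imwrite("pics/p3.png",cv2.resize(c["pixels"][150:270,230:430,::-1],None,fx=4,fy=4))
c=bot.read_camera("side"); cv2.imwrite("pics/p3s.png",cv2.resize(c["pixels"][130:280,220:420,::-1],None,fx=4,fy=4))
print(bot.read_state()["tool_pos"])
E
```

```text
time: 6.55
tool_pos: [0.5885, 0.1167, 0.108]
tcp_rot: [-0.409, 2.004, -2.004]
wrist_force: [-0.3, 0.4, 0.2]
width: 0.7
time: 7.8
tool_pos: [0.6146, -0.2751, 0.1079]
tcp_rot: [-0.403, 2.005, -2.003]
wrist_force: [-0.3, 0.8, -0.0]
width: 0.991
[ 0.61230343 -0.27163937  0.10474415]
```

View pics/p3s.png

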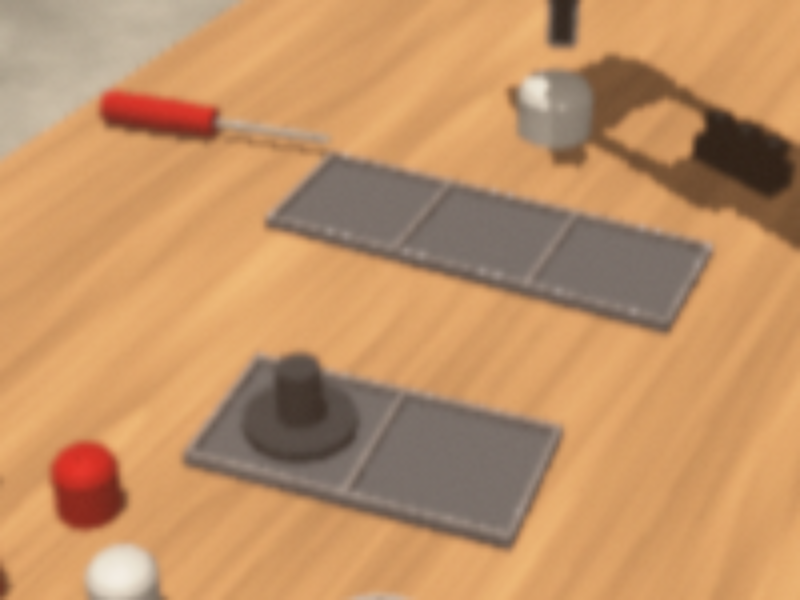

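View pics/p3.png

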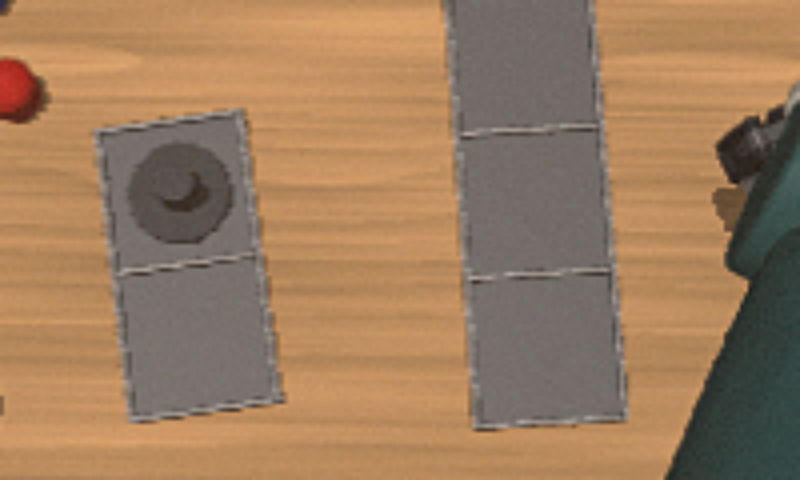

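The plate sits flat, centred in the far bay (top crop (180,192)). Next is the large dome.

```bash
python3 -m jog '[[0,0,0,0,85],[0,0,-30,0,85],[0,0,-60,0,85],[0,0,-77,0,85],[0,0,-77,0,85],[0,0,-77,0,40],[0,0,-77,0,40],[0,0,-77,0,40],[0,0,-77,0,40],[0,0,-77,0,40]]' 30
```

```text
time: 9.15
tool_pos: [0.6166, -0.2747, 0.0344]
tcp_rot: [-0.401, 1.999, -2.003]
wrist_force: [0.2, 0.9, 5.9]
width: 0.646
```

```bash
python3 -m jog '[[0,0,40,0,40],[0,0,80,0,40],[-14,45,100,0,40],[-31,100,100,0,40],[-48,155,100,0,40],[-65,210,100,0,40],[-82,265,100,0,40],[-98,315,100,0,40],[-112,360,80,0,40],[-118,376,60,0,40]]'
python3 -m jog '[[0,0,-20,0,40],[0,0,-40,0,40],[0,0,-40,0,40],[0,0,-40,0,40],[0,0,-40,0,40],[0,0,-40,0,40],[0,0,-40,0,40],[0,0,-40,0,40],[0,0,-40,0,40],[0,0,-40,0,40]]'
python3 - <<'E'
from h import *; from workcell import bot
c=bot.read_camera("side"); cv2.imwrite("pics/p4s.png",cv2.resize(c["pixels"][160:280,220:420,::-1],None,fx=4,fy=4))
E
```

```text
time: 10.4
tool_pos: [0.4964, 0.1041, 0.0924]
tcp_rot: [-0.405, 2.001, -2.0]
wrist_force: [-0.0, -1.1, -0.9]
width: 0.645
time: 11.65
tool_pos: [0.4971, 0.102, 0.0522]
tcp_rot: [-0.405, 2.002, -2.002]
wrist_force: [-0.8, 0.2, -1.0]
width: 0.642
```

View pics/p4s.png

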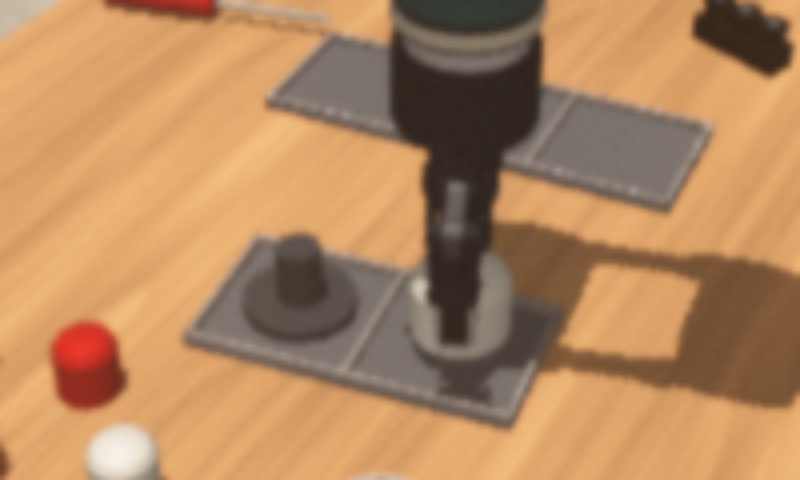

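The dome hangs over the near bay, about 18 mm up (crop (460,305)). Lower it, release, then move above the driver.

```bash
python3 -m jog '[[0,0,-8,0,40],[0,0,-14,0,40],[0,0,-16,0,40],[0,0,-16,0,40],[0,0,-16,0,72],[0,0,-16,0,72],[0,0,-16,0,72],[0,0,-16,0,72],[0,0,10,0,72],[0,0,50,0,72]]'
python3 -m jog '[[0,0,40,0,85],[-10,40,50,0,85],[-25,95,50,0,85],[-40,145,50,0,85],[-46,163,40,0,85],[-46,163,20,0,85],[-46,163,0,0,85],[-46,163,0,0,85],[-46,163,0,0,85],[-46,163,0,0,85]]'
python3 - <<'E'
from h import *; from workcell import bot
c=bot.read_camera("top"); cv2.imwrite("pics/p5.png",cv2.resize(c["pixels"][150:290,130:330,::-1],None,fx=4,fy=4))
c=bot.read_camera("side"); cv2.imwrite("pics/p5s.png",cv2.resize(c["pixels"][200:340,220:420,::-1],None,fx=4,fy=4))
E
```

```text
time: 12.95
tool_pos: [0.4954, 0.1017, 0.1012]
tcp_rot: [-0.409, 2.004, -2.004]
wrist_force: [0.4, 0.2, 0.1]
width: 0.844
time: 14.2
tool_pos: [0.452, 0.2651, 0.1032]
tcp_rot: [-0.402, 2.002, -2.002]
wrist_force: [0.5, 0.2, 0.1]
width: 1.0
```

View pics/p5s.png

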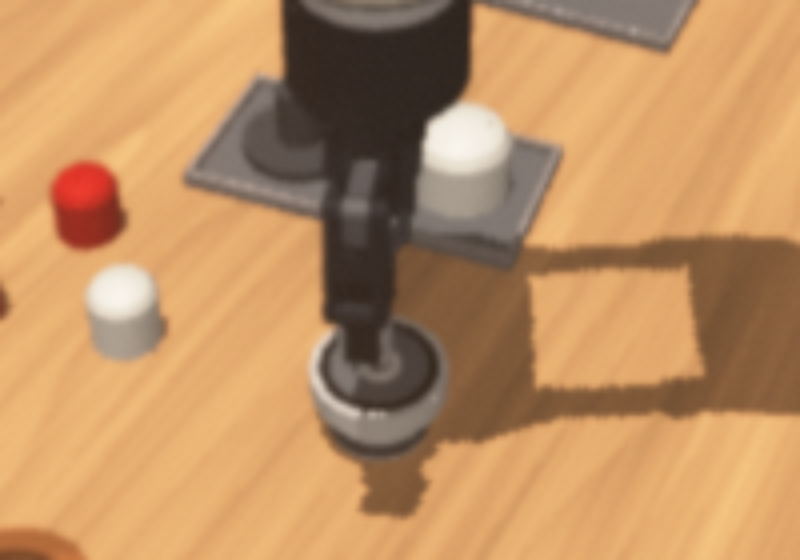

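View pics/p5.png

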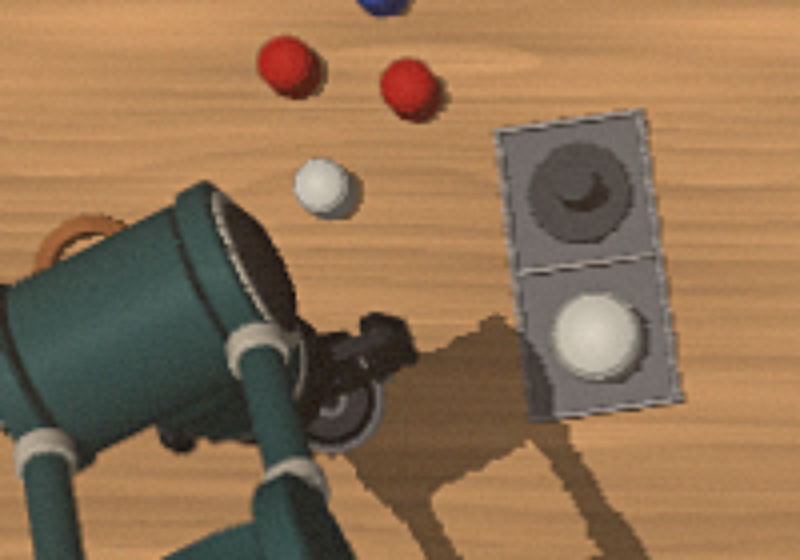

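Both tray2 parts are seated and centred (crop (580,192) and (598,337)), and the gripper is over the driver. Gripping it by the rim.

```bash
python3 -m jog '[[-1,0,-20,0,85],[-1,0,-45,0,85],[-1,0,-60,0,85],[-1,0,-67,0,85],[-1,0,-67,0,85],[-1,0,-67,0,50],[-1,0,-67,0,50],[-1,0,-67,0,50],[-1,0,-67,0,50],[-1,0,-67,0,50]]' 60
```

```text
time: 15.55
tool_pos: [0.4512, 0.2655, 0.0368]
tcp_rot: [-0.402, 2.002, -2.001]
wrist_force: [-1.4, -1.7, 4.7]
width: 0.726
```

```bash
python3 -m jog '[[0,0,40,0,50],[0,0,80,0,50],[16,-45,100,0,50],[36,-100,100,0,50],[56,-155,100,0,50],[76,-210,100,0,50],[96,-265,100,0,50],[115,-317,100,0,50],[130,-360,80,0,50],[136,-376,60,0,50]]'
python3 -m jog '[[0,0,-20,0,50],[0,0,-40,0,50],[0,0,-40,0,50],[0,0,-40,0,50],[0,0,-40,0,50],[0,0,-40,0,50],[0,0,-40,0,50],[0,0,-40,0,50],[0,0,-40,0,50],[0,0,-40,0,50]]'
python3 - <<'E'
from h import *; from workcell import bot
c=bot.read_camera("side"); cv2.imwrite("pics/p6s.png",cv2.resize(c["pixels"][140:260,250:450,::-1],None,fx=4,fy=4))
E
```

```text
time: 16.8
tool_pos: [0.5872, -0.114, 0.0953]
tcp_rot: [-0.4, 2.002, -2.005]
wrist_force: [0.2, 2.0, -3.1]
width: 0.723
time: 18.05
tool_pos: [0.5861, -0.1111, 0.0552]
tcp_rot: [-0.405, 2.002, -2.002]
wrist_force: [-0.2, -0.3, -2.3]
width: 0.724
```

View pics/p6s.png

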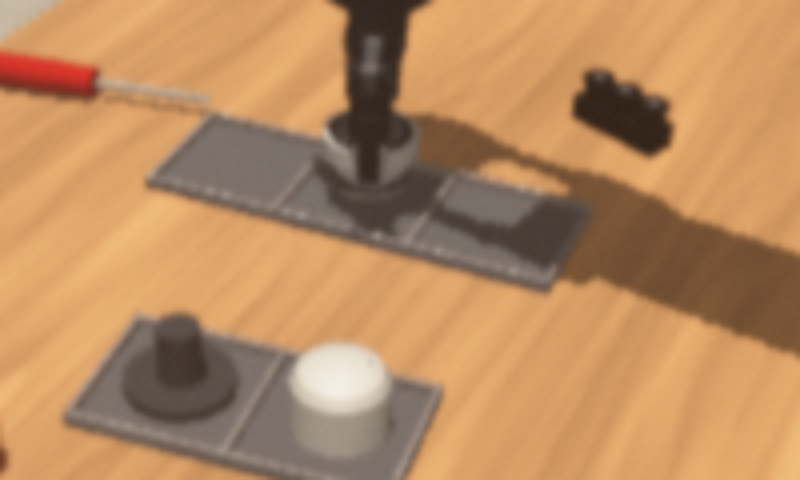

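The driver hangs over the middle bay (crop (372,150)). Lower, release, then go above the grommets with a -43° turn.

```bash
python3 -m jog '[[0,0,-8,0,50],[0,0,-14,0,50],[0,0,-16,0,50],[0,0,-16,0,50],[0,0,-16,0,80],[0,0,-16,0,80],[0,0,-16,0,80],[0,0,-16,0,80],[0,0,10,0,80],[0,0,50,0,80]]'
python3 -m jog '[[0,0,40,0,60],[-20,-30,50,-8,60],[-50,-70,50,-18,60],[-80,-110,50,-28,60],[-105,-150,40,-38,60],[-118,-170,20,-43,60],[-118,-170,0,-43,60],[-118,-170,0,-43,60],[-118,-170,0,-43,60],[-118,-170,0,-43,60]]'
python3 - <<'E'
from h import *; from workcell import bot
c=bot.read_camera("top"); cv2.imwrite("pics/p7.png",cv2.resize(c["pixels"][140:280,310:510,::-1],None,fx=4,fy=4))
c=bot.read_camera("side"); cv2.imwrite("pics/p7s.png",cv2.resize(c["pixels"][120:240,270:470,::-1],None,fx=4,fy=4))
E
```

```text
time: 19.35
tool_pos: [0.5845, -0.1107, 0.104]
tcp_rot: [-0.409, 2.006, -2.002]
wrist_force: [0.3, -0.1, 1.1]
width: 0.937
time: 20.6
tool_pos: [0.4691, -0.2812, 0.1064]
tcp_rot: [-0.362, -2.03, 2.032]
wrist_force: [0.1, 1.3, -0.1]
width: 0.704
```

View pics/p7s.png

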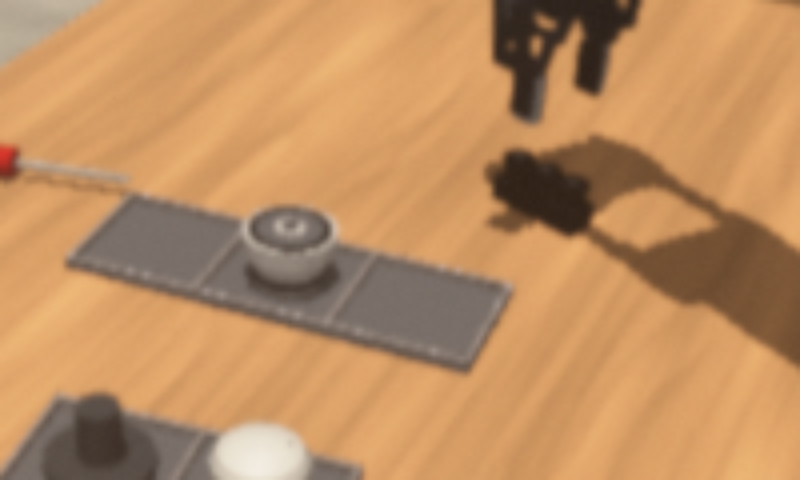

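View pics/p7.png

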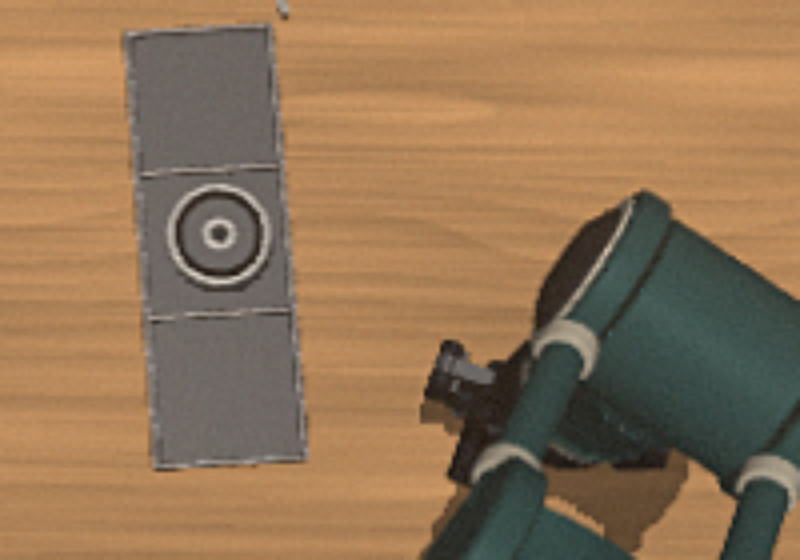

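The driver is seated, centred in the middle bay (crop (219,233)), and the jaws straddle the grommet bar. Gripping it.

```bash
python3 -m jog '[[0,0,-20,0,60],[0,0,-45,0,60],[0,0,-62,0,60],[0,0,-71,0,60],[0,0,-71,0,60],[0,0,-71,0,10],[0,0,-71,0,10],[0,0,-71,0,10],[0,0,-71,0,10],[0,0,-71,0,10]]' 40
```

```text
time: 21.95
tool_pos: [0.4689, -0.2816, 0.0353]
tcp_rot: [-0.363, -2.03, 2.032]
wrist_force: [-0.4, 0.1, 6.0]
width: 0.271
```

```bash
python3 -m jog '[[0,0,35,0,10],[0,0,75,0,10],[6,40,75,8,10],[12,80,75,16,10],[18,120,75,22,10],[24,155,65,25,10],[24,163,45,25,10],[24,163,20,25,10],[24,163,20,25,10],[24,163,20,25,10]]'
python3 - <<'E'
from h import *; from workcell import bot
c=bot.read_camera("side"); cv2.imwrite("pics/p8s.png",cv2.resize(c["pixels"][140:260,250:450,::-1],None,fx=4,fy=4))
s=bot.read_state();print(s["tool_pos"],s["width"])
E
```

```text
time: 23.2
tool_pos: [0.4922, -0.1182, 0.0546]
tcp_rot: [-0.092, 2.178, -2.178]
wrist_force: [0.2, 0.4, -0.8]
width: 0.264
[ 0.49274761 -0.11840291  0.05512406] 0.2695284973151661
```

View pics/p8s.png

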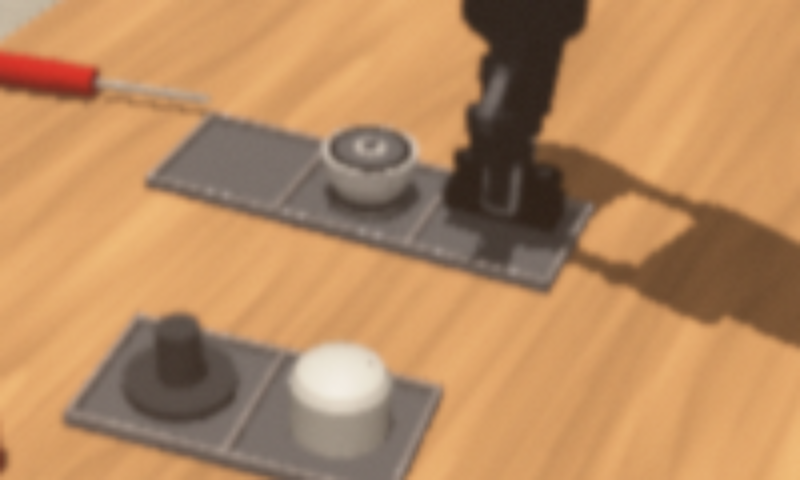

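The bar hangs over the near bay, aligned with the tray (crop (505,190)). Lower, release, then on to the small white dome.

```bash
python3 -m jog '[[0,0,-8,0,10],[0,0,-13,0,10],[0,0,-16,0,10],[0,0,-16,0,10],[0,0,-16,0,40],[0,0,-16,0,40],[0,0,-16,0,40],[0,0,-16,0,40],[0,0,10,0,40],[0,0,60,0,40]]'
python3 -m jog '[[0,0,40,0,60],[10,45,50,0,60],[23,98,50,0,60],[36,151,50,0,60],[49,204,50,0,60],[62,257,50,0,60],[75,310,50,0,60],[88,363,40,0,60],[96,400,10,0,60],[96,400,-10,0,60]]'
python3 - <<'E'
from h import *; from workcell import bot
c=bot.read_camera("top"); cv2.imwrite("pics/p9.png",cv2.resize(c["pixels"][130:270,190:390,::-1],None,fx=4,fy=4))
c=bot.read_camera("side"); cv2.imwrite("pics/p9s.png",cv2.resize(c["pixels"][160:310,190:390,::-1],None,fx=4,fy=4))
s=bot.read_state();print(s["tool_pos"],s["width"])
E
```

```text
time: 24.5
tool_pos: [0.4898, -0.1174, 0.1126]
tcp_rot: [-0.099, 2.183, -2.179]
wrist_force: [1.2, 0.4, -0.1]
width: 0.464
time: 25.75
tool_pos: [0.5878, 0.2845, 0.1027]
tcp_rot: [-0.096, 2.177, -2.177]
wrist_force: [0.1, 0.1, -0.9]
width: 0.702
[0.58539464 0.28090318 0.1003738 ] 0.7031986480075413
```

View pics/p9s.png

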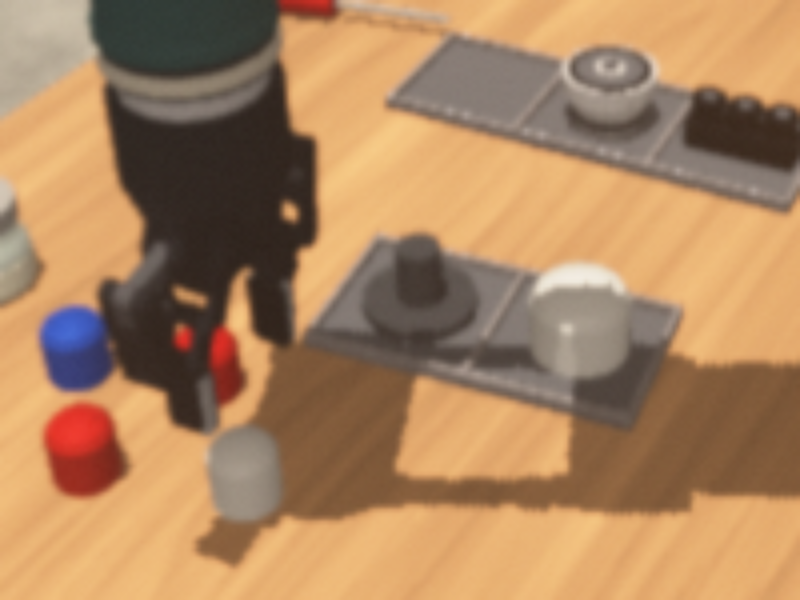

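View pics/p9.png

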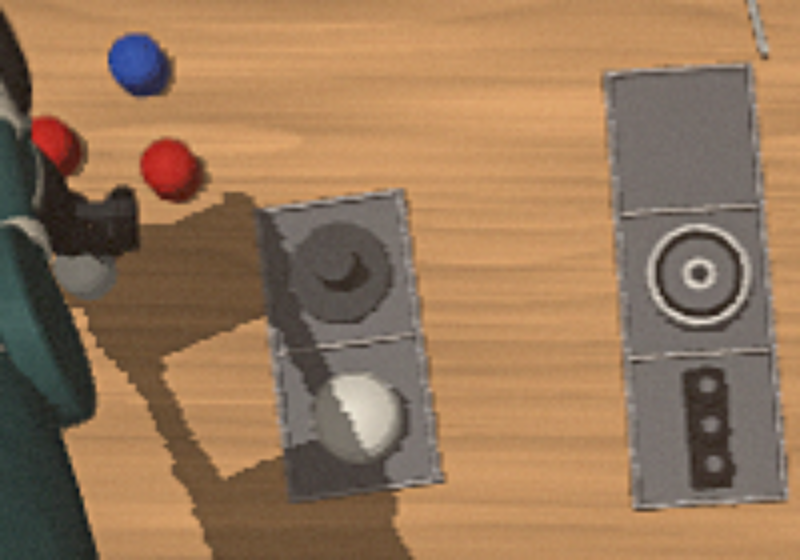

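The grommets stand in the near bay (top crop (708,427)) and the open jaws are above the small dome. Gripping it.

```bash
python3 -m jog '[[0,0,0,0,60],[0,0,-25,0,60],[0,0,-50,0,60],[0,0,-73,0,60],[0,0,-73,0,60],[0,0,-73,0,20],[0,0,-73,0,20],[0,0,-73,0,20],[0,0,-73,0,20],[0,0,-73,0,20]]' 30
```

```text
time: 27.1
tool_pos: [0.5898, 0.2824, 0.0336]
tcp_rot: [-0.088, 2.177, -2.175]
wrist_force: [-0.3, -1.5, 7.0]
width: 0.403
```

```bash
python3 -m jog '[[0,0,40,0,20],[0,0,80,0,20],[11,-45,100,0,20],[24,-100,100,0,20],[37,-155,100,0,20],[50,-210,100,0,20],[63,-265,100,0,20],[76,-320,100,0,20],[87,-365,80,0,20],[92,-386,50,0,20]]'
python3 -m jog '[[0,0,-20,0,20],[0,0,-30,0,20],[0,0,-30,0,20],[0,0,-30,0,20],[0,0,-30,0,20],[0,0,-30,0,20],[0,0,-30,0,20],[0,0,-30,0,20],[0,0,-30,0,20],[0,0,-30,0,20]]'
python3 - <<'E'
from h import *; from workcell import bot
c=bot.read_camera("side"); cv2.imwrite("pics/pas.png",cv2.resize(c["pixels"][140:260,250:450,::-1],None,fx=4,fy=4))
E
```

```text
time: 28.35
tool_pos: [0.682, -0.1072, 0.0828]
tcp_rot: [-0.085, 2.176, -2.179]
wrist_force: [-0.5, -0.3, 0.1]
width: 0.405
time: 29.6
tool_pos: [0.68, -0.1041, 0.0512]
tcp_rot: [-0.092, 2.178, -2.178]
wrist_force: [0.5, -0.1, -0.9]
width: 0.399
```

View pics/pas.png

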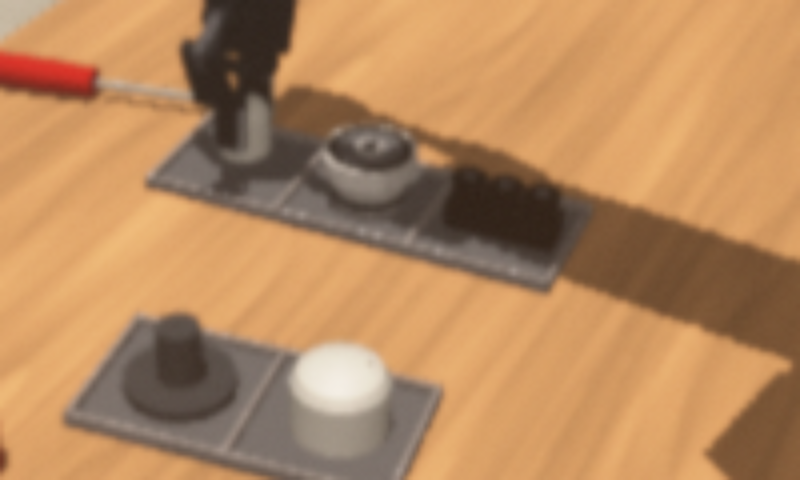

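The small dome hangs over the far bay (crop (245,130)). Lower, release, and pull away clear of everything.

```bash
python3 -m jog '[[0,0,-8,0,20],[0,0,-13,0,20],[0,0,-15,0,20],[0,0,-15,0,20],[0,0,-15,0,52],[0,0,-15,0,52],[0,0,-15,0,52],[0,0,-15,0,52],[0,0,10,0,52],[0,0,60,0,52]]'
python3 -m jog '[[0,0,60,0,60],[0,0,110,0,60],[-30,-50,110,0,60],[-60,-100,110,0,60],[-90,-150,110,0,60],[-120,-200,110,0,60],[-150,-250,110,0,60],[-180,-290,110,0,60],[-200,-330,110,0,60],[-200,-330,110,0,60]]'
python3 - <<'E'
from h import *; from workcell import bot
c=bot.read_camera("top"); cv2.imwrite("pics/fin.png",c["pixels"][:,:,::-1]);cv2.imwrite("pics/pb.png",cv2.resize(c["pixels"][135:270,240:400,::-1],None,fx=4,fy=4,interpolation=cv2.INTER_CUBIC))
c=bot.read_camera("side"); cv2.imwrite("pics/pbs.png",cv2.resize(c["pixels"][140:290,240:440,::-1],None,fx=4,fy=4))
E
```

```text
time: 30.9
tool_pos: [0.6775, -0.1036, 0.1085]
tcp_rot: [-0.1, 2.183, -2.18]
wrist_force: [0.3, -0.5, -0.3]
width: 0.607
time: 32.15
tool_pos: [0.4783, -0.4368, 0.2212]
tcp_rot: [-0.088, 2.18, -2.181]
wrist_force: [0.4, -0.4, 0.5]
width: 0.706
```

View pics/pb.png

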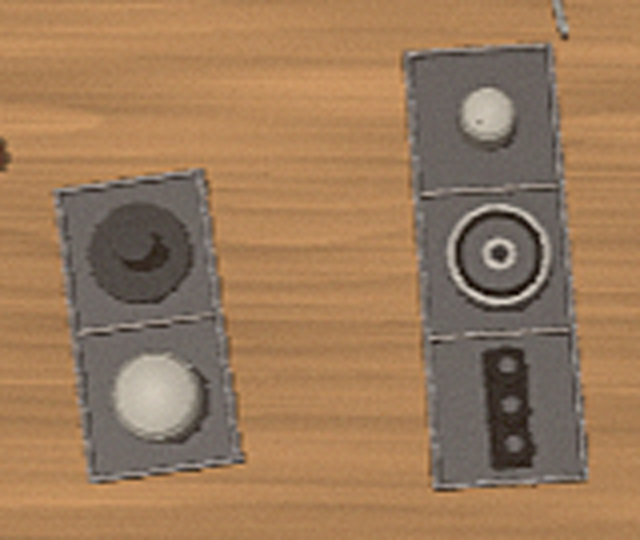

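View pics/pbs.png

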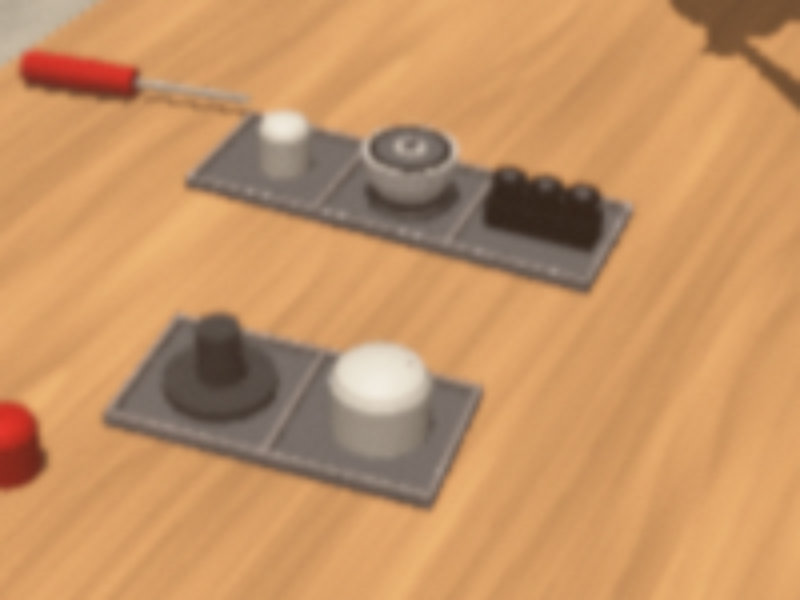

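View pics/fin.png

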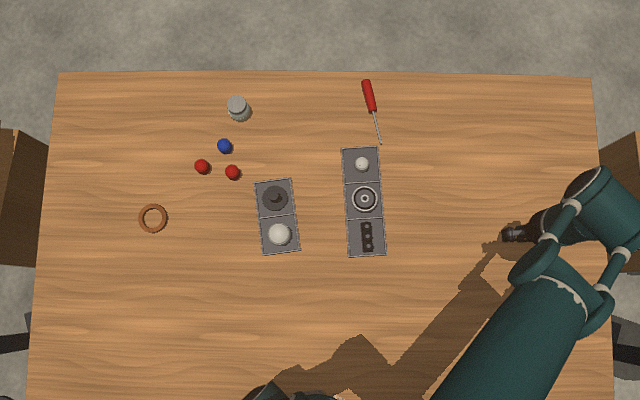

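All five parts stand upright in their bays and the ring is still at (152,218). A last numeric check before handing in.

Run:
```python
from h import *; from workcell import bot
np.set_printoptions(precision=1,suppress=True)
c=bot.read_camera("top")
o=lambda b:(240+b[0]/4,240+b[1]/4,135+b[2]/4,135+b[3]/4)
up=lambda R:[(r,z+.004) for r,z in R]
q=lambda a:[(240+x/4,135+y/4) for x,y in a]
T2,r2=fittray(c,q([(54,192),(202,170),(244,461),(92,481)]),.192,.098)
T3,r3=fittray(c,q([(404,53),(549,45),(587,480),(434,489)]),.286,.098)
def loc(T,p):
    a=T[2];d=np.array(p)-T[:2];return 1e3*np.array([np.cos(a)*d[0]+np.sin(a)*d[1],-np.sin(a)*d[0]+np.cos(a)*d[1]])
print("trays",T2*1e3,T3*1e3,abs(r2).max(),abs(r3).max())
print("small",loc(T3,fitbox(c,o((460,516,87,150)),up(DOME_S))[0]))
print("driver",loc(T3,fitbox(c,o((447,549,203,309)),up([(.032,.038),(.032,.024)]))[0]))
print("plate",loc(T2,fitbox(c,o((88,194,201,304)),up([(.033,0),(.033,.008)]))[0]))
print("large",loc(T2,fitbox(c,o((112,203,350,441)),up(DOME_L))[0]))
g=[at(c,u,.040)[:2] for u in q([(508,365),(510,404),(513,443)])]
print("grom",loc(T3,np.mean(g,0)))
s=bot.read_state();print(s["joint_vel"],s["time"])
```

```text
trays [542.9 109.8 163.1] [ 585.9 -110.3   75.4] 0.8945523325652402 0.599111197615855
small [92.2 -2.6]
driver [-0.6 -0.6]
plate [47.  -1.9]
large [-47.9  -1.1]
grom [-94.3  -0.8]
[ 0. -0.  0. -0. -0. -0.] 32.3
```

All offsets are under 3 mm, so I'm handing in.

Run:
```python
from workcell import bot
print(bot.finish_job())
```

```text
the job is handed in; nothing more can be done
None
```

Both kits are made up and I handed the job in at about 32 s of the 120 s allowed; the hand-in reports no verdict.

- **Tray3 (three bays):** the driver is in the middle bay, the grommet strip in the near bay and the small white dome in the far bay.
- **Tray2 (two bays):** the back plate is in the far bay and the large white dome in the near bay.
- **Last checks:** the final top picture put every part within 3 mm of its bay centre along and across the tray. Both cameras show all five upright, flat and released. The arm was parked clear and still, and the baffle ring was at the same pixel position as at the start.
- **Limits of the checks:** I judged height and tilt by eye from the pictures, not by measurement. No check failed or disagreed.

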